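Change the sanding block in its bench holder

TASK

The black, scuffed sanding block in the blue bench holder is worn out: swing the red-handled latch off it, take the block out and drop it into the wooden crate. Then seat the green-faced block flat and square in the holder's pocket, green side up, and swing the latch fully back over it. Leave the yellow-faced block and the two jars where they are.

Things in the scene. Friction and masses are not known exactly. Their poses are not given: they have to be found in the camera images.
- holder: Fixed blue steel base plate of the block holder, 120 mm (x) by 172 mm (y from -106 to +66 mm), 8 mm thick; the pocket is centred on the origin, which is at bench level. z is up; the latch post stands at y = -80 mm.
- pocket (a point): Centre of the pocket floor, 8 mm above the bench, axes as the holder's. The pocket is 66 by 104 mm (x by y; 2 mm of play each side of a block). Its steel lips rise straight for 10 mm, then flare outward up to 19 mm above the floor. In the middle of both long sides (x = -33 and +33 mm) a 60 mm gap in the lips lets fingers reach down beside a block as far as the base plate.
- latch (a joint): Angle of the latch, a 16 mm wide steel bar on a vertical pivot, 54 to 63 mm above the bench (3 mm over a block). 0: locked, nose over the block's -y end; grows anticlockwise from above, handle toward holder +x; stop at 1.65 rad; block free from 1.2. Takes about 1 N at the handle and stays where left. The nose reaches 47 mm from the pivot.
- latch_grip (a point): Grip point of the latch's upright red round handle, 15 mm in diameter, on its axis, 85 mm above the bench; the handle's top is at 102 mm, the bar beneath it at 62 mm. Held between two fingers, the handle can turn in them. It is 40 mm from the pivot. The frame turns with the latch: y points from the handle to the pivot, z is up.
- latch_pivot (a point): Point on the latch's vertical pivot axis, 85 mm above the bench: centre of the handle's arc of 40 mm radius.
- crate_in (a point): Centre of the inner floor (8 mm above the bench) of the slatted light-wood discard crate, fixed, open at the top, 190 mm (its x) by 160 mm (its y) outside, rim 85 mm above the bench, walls 8 mm. z is up.
- worn_block_center (a point): 42 mm high brown hardwood sanding block, 62 mm (its x) by 100 mm (its y), about 0.14 kg, with a black, scuffed abrasive sheet on its top, folded a little way down over both ends (total height about 43 mm). The point is its centre, 21 mm above its underside; z points out of the abrasive face. This is the worn-out block; it starts in the pocket under the latch.
- green_block_center (a point): 42 mm high brown hardwood sanding block, 62 mm (its x) by 100 mm (its y), about 0.14 kg, with a green abrasive sheet on its top, folded a little way down over both ends (total height about 43 mm). The point is its centre, 21 mm above its underside; z points out of the abrasive face. This is the fresh block to load; it starts on the bench, sheet up, and may have changed places with the yellow one.
- yellow_block_center (a point): 42 mm high brown hardwood sanding block, 62 mm (its x) by 100 mm (its y), about 0.14 kg, with a yellow abrasive sheet on its top, folded a little way down over both ends (total height about 43 mm). The point is its centre, 21 mm above its underside; z points out of the abrasive face. A spare of another grade, beside the green one; it is to stay where it lies.
- white_jar_center (a point): Centre of a bystander: black-lidded white screw-lid jar, 55 mm across, 68 mm high; 34 mm above its foot.
- blue_jar_center (a point): Centre of a bystander: blue-lidded brown screw-lid jar, 55 mm across, 68 mm high; 34 mm above its foot.

How it is judged:
On the way, in this order (a step that is already met when the one before it is completed fails the run):
1. the latch is swung clear of the worn block (beyond 1.2 rad) (value of joint latch above 1.2 rad), for 0.1 s.
2. the worn block lies in the crate (x of worn_block_center in the frame of crate_in between -0.085 and 0.085 m and y of worn_block_center in the frame of crate_in between -0.07 and 0.07 m and z of worn_block_center in the frame of crate_in between 0 and 0.065 m), for 0.3 s.
3. the green-faced block is seated in the pocket, green side up (x of green_block_center in the frame of pocket between -0.004 and 0.004 m and y of green_block_center in the frame of pocket between -0.004 and 0.004 m and z of green_block_center in the frame of pocket between 0.018 and 0.0235 m and angle between green_block_center's own z axis and vertical below 0.05 rad and angle between the y axis of green_block_center and the y axis of pocket, either way round below 0.07 rad), for 0.2 s.
4. the latch is swung back over the green-faced block (below 0.2 rad) (all of step 3 and value of joint latch below 0.2 rad), for 0.2 s.
At the end, for the whole second after the job is handed in: The worn block is inside the crate, its centre below the rim; the green-faced block is in the pocket, green side up, within 4 mm of its centre each way, on the floor (centre 18 to 23.5 mm above it), level within 0.05 rad and square within 0.07 rad; the latch is within 0.2 rad of locked (all of step 2 and all of step 4); the robot touches nothing.
It fails at once if the yellow block is moved by more than 30 mm (distance of yellow_block_center from where it was at the start of the episode above 0.03 m).
It fails at once if the white jar is moved by more than 30 mm (distance of white_jar_center from where it was at the start of the episode above 0.03 m).
It fails at once if the blue jar is moved by more than 30 mm (distance of blue_jar_center from where it was at the start of the episode above 0.03 m).
It also fails if it takes over 72 s, if anything falls off the work surface, if the arm or the gripper's body presses on something with over 40 N, if the wrist force passes 120 N, or if a joint passes its speed limit or range.

ROBOT

A 7-joint arm with a two-finger parallel gripper is mounted at the origin on a cart in front of the work surface, level with it; the furniture and walls round the work are solid. World frame = base frame: x ahead of the robot, y to its left, z up, the work surface at z = 0. Lengths are in m, angles in rad, forces in N, time in s.
With the tool pointing down it reaches from about 0.425 to 0.875 m from the base axis. Payload 4.7 kg.
Tool frame: the origin (TCP) lies midway between the tips of the shut fingers; the grasp point (between the pads) lies 19 mm behind it; y points along the fingers, z is the direction in which the jaws open and shut, and the axes are right-handed (so a half turn about y gives the same grasp; the last joint's range is limited). The gripper opens to 87 mm and grips with 3 to 60 N. Pads are 19 mm wide; open, the fingers measure 117 mm over their backs; the gripper's body (75 mm by 190 mm) begins 51 mm behind the grasp point.
Start: joints at [-1.288, 0.321, -0.07, 1.45, 0.023, 1.371, -0.057], TCP at [0.173, 0.627, 0.223] pointing down, gripper open.
Joint ranges: [-2.86, 2.86], [-0.3, 2.09], [-1.38, 1.24], [0.06, 2.45], [-1.56, 4.7], [0.09, 2.05], [-2.69, 2.69]. Speed limits (rad/s): [2.57, 2.57, 3.14, 3.14, 3.14, 3.14, 3.14].

INTERFACE

Orientations are given as a rotation vector (axis times angle).
In Python, from bench import ctrl gives the robot as it stands.
- The arm moves only by the tool play_rows, never from a script. Its arguments are lists of equal length, an entry for each row: "translation": the shift along the tool's x, y, z in mm, a list of three; "turn": the turn, a rotation vector about the tool's x, y, z in rad, a list of three; "fingers": the opening, from -1 (shut) to 1 (fully open), so that 0 is half open. In form: {"translation": [[dx, dy, dz], ...], "turn": [[wx, wy, wz], ...], "fingers": [fingers, ...]}. A call has exactly 10 rows; each row shifts and turns the commanded pose from where the row before left it, along the tool's axes as they then stand; what a row does not reach is not made up. A row lasts 1/12 s, in which the tool goes at most 41.7 mm and 7.16 degrees, less where a joint would pass 70% of its speed; a pose out of reach is approached as far as the arm can. A call with a gripper value outside its range is refused whole. The fingers move at their own pace and stop on an object; "grip_force" is the grip in N (left out, the last holds). Time passes only in rows, so rows that do not move let the fingers close, or fill a call up. It gives the time, the measured TCP pose, the force and the opening at its end, in the units of the state.
- ctrl.get_state(): the state, without advancing time (a new reading comes with each control period).
- ctrl.get_image(name): name is "scene" or "top" or "wrist"; returns the picture (400x640x3 uint8, blue, green, red); there is no depth.
- ctrl.camera_info(name): a dict with "camera_matrix" (3x3 intrinsics, pixels), "k1" (the pictures are not rectified: a ray, as slopes to the right and down, at radius r is drawn at 1 + k1 r^2 times it, then the intrinsics apply), "R" (3x3) and "t" (3): a world point X has camera coordinates R X + t. Camera axes: x right, y down, z forward; pixel columns grow to the right and rows downward; lengths in m; the calibration is good to about 2 mm. A picture is of the moment at which its call begins: read the wrist's pose just before it. camera_info takes no time and is no camera call; for the wrist camera it gives the pose at the moment of the call.
- ctrl.close_job(): hands the job in, once; it reports no verdict.
The state is a dict: "time": time; "joint_positions": joint angles; "qd": joint speeds; "joint_torque": joint torques, N m; "position": TCP position; "tool_rot": TCP orientation; "ft_force": force on the tool from outside, world axes, zero at the start; "torque": the same for the moment, N m; "grip_width": opening from 0.0 (shut) to 1.0 (fully open).
Only numpy, scipy, OpenCV 4.12 (cv2) and the standard library are available. Lean on these libraries where they do the work, as an engineer would, in place of code of your own. Each camera call takes 0.05 s, during which the arm holds its last target.

## Working session

There is one attempt and no reset: what is moved stays moved. The work goes in short steps, Python scripts to look and compute and a tool call to move; the robot and the scene stay as the last step left them, time stands still between calls to the robot, and variables do not carry over. Pictures are saved under pics/ and viewed, and the job is handed in when it is done.

Besides the shell and the picture viewer there is one more tool, called as name(argument=value, ...), one argument or row to a line, values as JSON. play_rows: Moves the arm, as the interface text tells. Its arguments: {"type":"object","properties":{"translation":{"type":"array"},"turn":{"type":"array"},"fingers":{"type":"array"},"grip_force":{"type":"number"}},"required":["translation","turn","fingers"]}

```bash
mkdir -p pics; ls; python3 - <<'E'
from bench import ctrl
import cv2,numpy as np
s=ctrl.get_state(); print({k:np.round(v,3).tolist() for k,v in s.items()})
for n in ["scene","top","wrist"]:
    ci=ctrl.camera_info(n); print(n,{k:np.round(v,4).tolist() for k,v in ci.items()})
    cv2.imwrite(f"pics/{n}0.png",ctrl.get_image(n))
E
```

```text
pics
{'time': 0.0, 'joint_positions': [-1.288, 0.322, -0.07, 1.452, 0.023, 1.371, -0.057], 'qd': [0.0, -0.002, 0.002, -0.001, -0.001, -0.001, -0.0], 'joint_torque': [-0.0, -49.13, -0.404, -31.253, -0.064, 0.044, 0.0], 'position': [0.173, 0.626, 0.221], 'tool_rot': [-1.562, 0.211, -0.211], 'ft_force': [0.18, 0.119, -0.201], 'torque': [0.073, 0.011, 0.007], 'grip_width': 1.0}
scene {'camera_matrix': [[429.9893, 0.0, 317.8606], [0.0, 429.9893, 188.9777], [0.0, 0.0, 1.0]], 'k1': -0.0501, 'R': [[0.813, -0.5822, 0.0062], [-0.4063, -0.575, -0.7102], [0.417, 0.5749, -0.704]], 't': [-0.4749, 0.2935, 1.1085]}
top {'camera_matrix': [[458.5278, 0.0, 318.7342], [0.0, 458.5278, 194.5664], [0.0, 0.0, 1.0]], 'k1': -0.0479, 'R': [[0.0675, -0.9977, -0.001], [-0.9776, -0.0659, -0.2], [0.1995, 0.0144, -0.9798]], 't': [-0.0272, 0.6041, 1.4875]}
wrist {'camera_matrix': [[332.5918, 0.0, 319.6722], [0.0, 332.5918, 204.439], [0.0, 0.0, 1.0]], 'k1': 0.0192, 'R': [[0.2655, 0.9641, -0.0015], [0.9303, -0.2558, 0.2627], [0.2529, -0.0711, -0.9649]], 't': [-0.6481, -0.0321, 0.3898]}
```

View pics/top0.png

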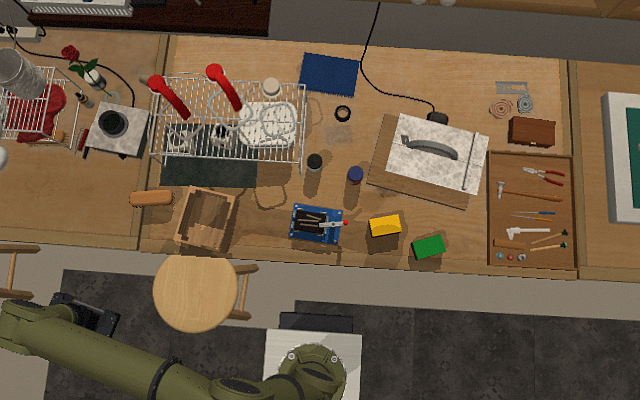

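View pics/scene0.png

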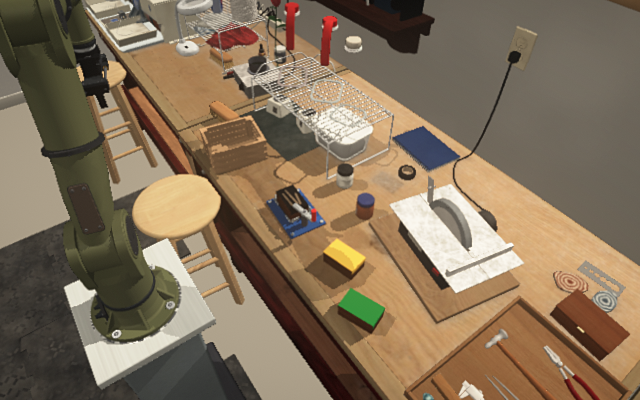

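View pics/wrist0.png

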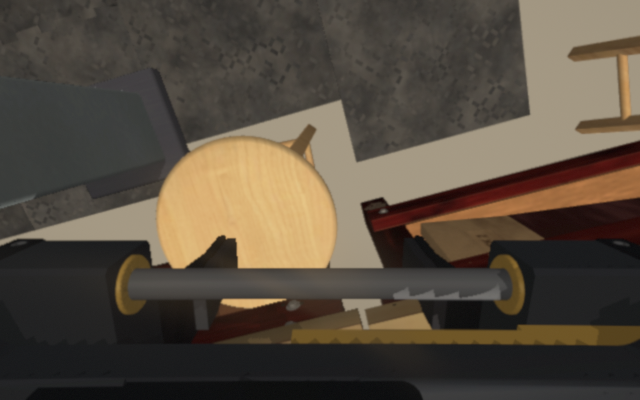

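Top view: the holder is at about (317,224) with the latch's red handle at (346,222). The crate is at (205,218), yellow block (385,226), green block (428,246), and jars (314,162) and (355,174). Next: measure them.

```bash
cat > h.py <<'E'
import cv2,numpy as np
from bench import ctrl
from scipy.spatial.transform import Rotation as Rot
def ray(n,uv,ci=None):
    ci=ci or ctrl.camera_info(n); K=np.array(ci["camera_matrix"]);R=np.array(ci["R"]);t=np.array(ci["t"])
    # inverse radial by fixed point
    d=np.array([(uv[0]-K[0,2])/K[0,0],(uv[1]-K[1,2])/K[1,1]]);p=d.copy()
    for _ in range(20): p=d/(1+ci["k1"]*(p@p))
    return -R.T@t, R.T@np.array([p[0],p[1],1])
def onz(n,uv,z,ci=None):
    o,d=ray(n,uv,ci); return o+d*(z-o[2])/d[2]
def proj(n,X,ci=None):
    ci=ci or ctrl.camera_info(n); c=np.array(ci["R"])@np.array(X)+np.array(ci["t"]);p=c[:2]/c[2];p=p*(1+ci["k1"]*(p@p));K=np.array(ci["camera_matrix"])
    return np.array([K[0,0]*p[0]+K[0,2],K[1,1]*p[1]+K[1,2]])
def tri(a,uva,b,uvb):
    o1,d1=ray(a,uva);o2,d2=ray(b,uvb)
    A=np.stack([d1,-d2],1);s=np.linalg.lstsq(A,o2-o1,rcond=None)[0]
    p,q=o1+d1*s[0],o2+d2*s[1];return (p+q)/2,np.linalg.norm(p-q)
def mask(img,h0,h1,s=80,v=40):
    H=cv2.cvtColor(img,cv2.COLOR_BGR2HSV);return cv2.inRange(H,(h0,s,v),(h1,255,255))
E
python3 - <<'E'
from h import *
for n in["top","scene"]:
    im=cv2.imread(f"pics/{n}0.png")
    for c,(a,b,s,v) in dict(green=(45,75,150,40),yellow=(22,32,200,120),red=(0,4,200,100),blue=(100,112,170,50),bluelid=(113,125,120,30)).items():
        cs,_=cv2.findContours(mask(im,a,b,s,v),cv2.RETR_EXTERNAL,cv2.CHAIN_APPROX_NONE)
        for k in sorted(cs,key=cv2.contourArea)[-3:]:
            if cv2.contourArea(k)<12: continue
            r=cv2.minAreaRect(k);M=cv2.moments(k);cen=(M['m10']/M['m00'],M['m01']/M['m00'])
            print(n,c,round(cv2.contourArea(k)),np.round(cen,1),np.round(r[1],1),round(r[2],1))
            if c in("green","yellow"):
                P=np.array([onz(n,(q[0][0],q[0][1]),.043)[:2] for q in k]).astype(np.float32)*1000
                print("   world rect",cv2.minAreaRect(P))
            if c=="blue":
                P=np.array([onz(n,(q[0][0],q[0][1]),.008)[:2] for q in k]).astype(np.float32)*1000
                print("   world rect",cv2.minAreaRect(P))
im=cv2.imread("pics/top0.png")
cv2.imwrite("pics/topz.png",cv2.resize(im[180:265,160:460],None,fx=2.6,fy=2.6,interpolation=cv2.INTER_CUBIC))
cv2.imwrite("pics/holdz.png",cv2.resize(im[195:255,280:360],None,fx=10,fy=10,interpolation=cv2.INTER_CUBIC))
im=cv2.imread("pics/scene0.png")
cv2.imwrite("pics/sz.png",cv2.resize(im[170:250,255:335],None,fx=7,fy=7,interpolation=cv2.INTER_CUBIC))
E
```

```text
top green 15 [92.3 63.4] [ 5.4 10.3] 63.4
   world rect ((1049.0037841796875, 883.9663696289062), (28.265159606933594, 29.349987030029297), 2.973360061645508)
top green 24 [78.9 68.4] [13.3  5.2] 8.1
   world rect ((1024.9637451171875, 936.7320556640625), (52.358856201171875, 20.609981536865234), 84.55049896240234)
top green 492 [428.4 246.5] [18.  30.2] 72.6
   world rect ((456.07379150390625, -365.6246337890625), (59.53481674194336, 102.25106811523438), 20.36917495727539)
top yellow 208 [385.7 220.9] [16. 30.] 90.0
   world rect ((525.6123046875, -215.92535400390625), (54.5184440612793, 101.26976776123047), 3.7848358154296875)
top red 22 [56.5 96. ] [ 7.7 12.1] 69.4
top red 308 [161.2  87.2] [37.4 15.8] 51.6
top red 339 [219.5  77.7] [38.2 15.6] 45.0
top blue 204 [324.3 212. ] [45.3 12.3] 9.0
   world rect ((549.98193359375, 10.978530883789062), (157.53237915039062, 43.19919967651367), 84.75204467773438)
top blue 350 [318.9 235.8] [16. 50.] 90.0
   world rect ((472.9854736328125, 20.988739013671875), (55.14142608642578, 172.0797576904297), 3.844996452331543)
top blue 934 [338.1  72. ] [56.1 36.1] 9.1
   world rect ((1074.1011962890625, 8.754249572753906), (206.86563110351562, 144.9479522705078), 84.15728759765625)
scene green 770 [361.7 306.9] [40.8 21. ] 31.5
   world rect ((453.1114501953125, -367.6596984863281), (57.52116012573242, 99.36480712890625), 19.397327423095703)
scene red 21 [587.4 387.5] [33.2  1.9] 46.3
scene red 40 [330.   25.8] [21. 13.] 90.0
scene red 74 [291.3   9.7] [11.7 14.5] 21.8
```

View pics/holdz.png

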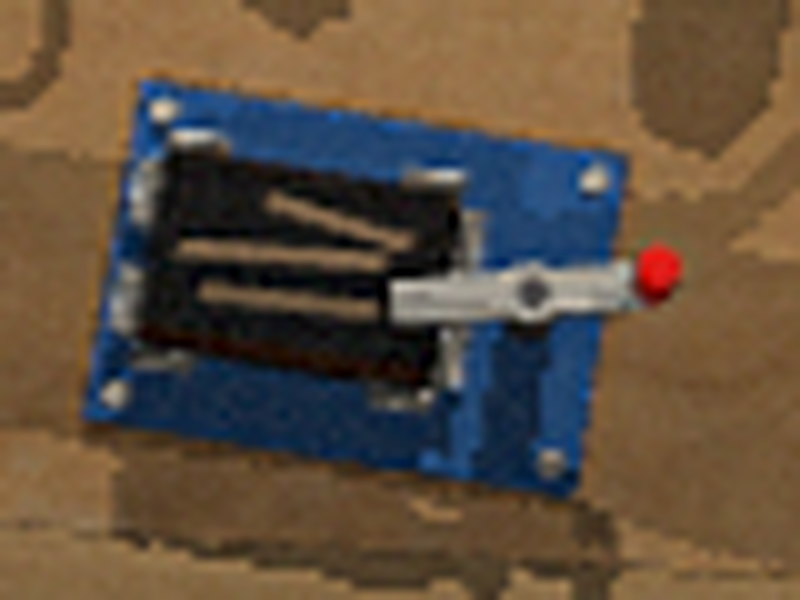

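View pics/sz.png

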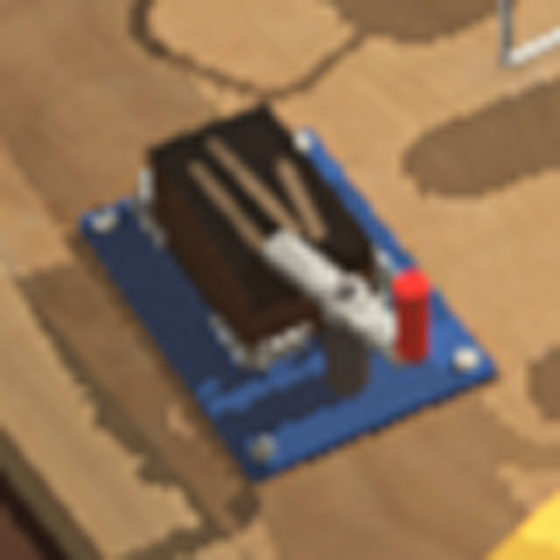

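View pics/topz.png

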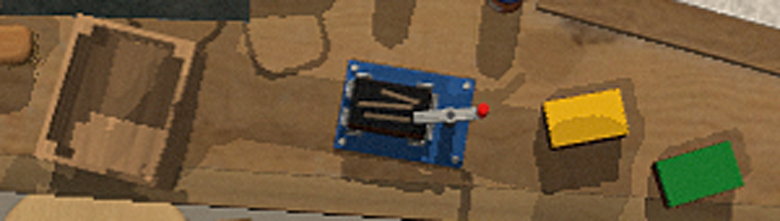

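```bash
python3 - <<'E'
from h import *
f=lambda x,y:((x+.5)/10-.5+280,(y+.5)/10-.5+195)
c=[onz("top",f(*p),.008) for p in[(140,80),(628,155),(578,497),(85,420)]]
c=np.array(c)*1000;print("corners top",np.round(c[:,:2]))
g=lambda x,y:((x+.5)/7-.5+255,(y+.5)/7-.5+170)
s=np.array([onz("scene",g(*p),.008) for p in[(305,128),(497,372),(258,480),(80,215)]])*1000
print("scene",np.round(s[:,:2]))
for q in(c,s):
    ey=(q[0]+q[3]-q[1]-q[2])[:2];ey/=np.linalg.norm(ey)
    ang=np.arctan2(-ey[0],ey[1]); cen=q.mean(0)[:2]; o=cen+20*ey
    print("len y",np.linalg.norm((q[0]+q[3]-q[1]-q[2])[:2])/2,"len x",np.linalg.norm((q[0]+q[1]-q[2]-q[3])[:2])/2,"origin",o,"ang",ang,"pivot",o-80*ey)
t=onz("top",f(659,270),.102);print("handle top",t, onz("scene",g(412,280),.102))
print("pivot bolt",onz("top",f(533,290),.064),onz("scene",g(347,292),.064))
print("bar nose", onz("top",f(390,302),.063),onz("scene",g(282,250),.063))
# block corners
print("block",[np.round(onz("top",f(*p),.051)[:2],4) for p in[(165,150),(462,185),(435,388),(140,335)]])
# crate rim corners topz
k=lambda x,y:((x+.5)/2.6-.5+160,(y+.5)/2.6-.5+180)
cr=[onz("top",k(*p),.085) for p in[(80,15),(197,45),(155,183),(38,160)]];print("crate",np.round(cr,3),np.mean(cr,0))
for n,uv,l in[("white",(314.5,160),.068),("blue",(355.5,173),.068)]: print(n,onz("top",uv,l))
E
```

```text
corners top [[581. 100.]
 [566. -71.]
 [447. -61.]
 [462. 110.]]
scene [[576. 100.]
 [561. -72.]
 [444. -63.]
 [462. 112.]]
len y 171.44141849323586 len x 120.03621811705767 origin [515.60342026  39.31136188] ang -0.08746550270178659 pivot [508.61509837 -40.38282459]
len y 174.0496232192714 len x 115.78735547060204 origin [512.83972884  38.98480278] ang -0.09613331846611495 pivot [505.16090358 -40.64581722]
handle top [ 0.51284696 -0.0796177   0.102     ] [ 0.51223476 -0.07791021  0.102     ]
pivot bolt [ 0.50891809 -0.03996754  0.064     ] [ 0.50629553 -0.03933665  0.064     ]
bar nose [0.50183876 0.00725932 0.063     ] [ 0.49789056 -0.00296975  0.063     ]
block [array([0.5499, 0.0867]), array([ 0.5448, -0.0142]), array([ 0.4756, -0.0096]), array([0.4867, 0.0902])]
crate [[0.602 0.444 0.085]
 [0.573 0.289 0.085]
 [0.394 0.324 0.085]
 [0.412 0.475 0.085]] [0.49525973 0.38284935 0.085     ]
white [0.72241754 0.03605109 0.068     ]
blue [ 0.68614328 -0.10601871  0.068     ]
```

```bash
cat >> h.py <<'E'
def pose():
    s=ctrl.get_state();return np.array(s["position"])*1000,Rot.from_rotvec(s["tool_rot"]),s
def yawR(y): # tool y down, jaw(z) along yaw y
    z=np.array([np.cos(y),np.sin(y),0]);yy=np.array([0,0,-1.]);return Rot.from_matrix(np.stack([np.cross(yy,z),yy,z],1))
def goal(p,yaw):
    "remaining move in tool axes: shift mm (current axes), turn rotvec; target p in mm"
    q,R,s=pose()
    T=yawR(yaw); 
    r=(R.inv()*T).as_rotvec()
    print("pos",np.round(q,1),"jawyaw",round(float(np.arctan2(*R.as_matrix()[[1,0],2])),3),"w",round(s["grip_width"],3),"F",np.round(s["ft_force"],1),"t",round(s["time"],2))
    d=np.array(p)-q
    print(" shift cur axes",np.round(R.inv().apply(d),1)," turn",np.round(r,3)," shift in goal axes",np.round(T.inv().apply(d),1))
E
python3 - <<'E'
from h import *
q,R,s=pose();print(R.as_matrix().round(3))
H=np.array([512.5,-79,70])
for y in(0.8,0.8+np.pi,-.09,-.09+np.pi):goal([512.5,-79,180],y)
E
```

```text
[[ 0.964 -0.     0.266]
 [-0.266 -0.001  0.964]
 [ 0.    -1.    -0.002]]
pos [172.6 626.2 221.7] jawyaw 1.302 w 0.999 F [-1.1  0.1  0.1] t 0.15
 shift cur axes [ 515.    42.6 -589.6]  turn [0.001 0.502 0.   ]  shift in goal axes [ 735.2   41.7 -269.1]
pos [172.6 626.2 221.7] jawyaw 1.302 w 0.999 F [-1.1  0.1  0.1] t 0.15
 shift cur axes [ 515.    42.6 -589.6]  turn [ 1.00e-03 -2.64e+00 -2.00e-03]  shift in goal axes [-735.2   41.7  269.1]
pos [172.6 626.2 221.7] jawyaw 1.302 w 0.999 F [-1.1  0.1  0.1] t 0.15
 shift cur axes [ 515.    42.6 -589.6]  turn [1.000e-03 1.392e+00 1.000e-03]  shift in goal axes [671.8  41.7 401.9]
pos [172.6 626.2 221.7] jawyaw 1.302 w 0.999 F [-1.1  0.1  0.1] t 0.15
 shift cur axes [ 515.    42.6 -589.6]  turn [ 1.00e-03 -1.75e+00 -1.00e-03]  shift in goal axes [-671.8   41.7 -401.9]
```

play_rows(
  translation=[
    [33.7,0,-21.5],
    [33.7,0,-21.5],
    [33.7,0,-21.5],
    [33.7,0,-21.5],
    [33.7,0,-21.5],
    [33.7,0,-21.5],
    [33.7,0,-21.5],
    [33.7,0,-21.5],
    [33.7,0,-21.5],
    [33.7,0,-21.5],
  ],
  turn=[
    [0,0,0],
    [0,0,0],
    [0,0,0],
    [0,0,0],
    [0,0,0],
    [0,0,0],
    [0,0,0],
    [0,0,0],
    [0,0,0],
    [0,0,0],
  ],
  fingers=[0,0,0,0,0,0,0,0,0,0],
)

```text
time: 0.98
position: [0.4413, 0.3281, 0.2225]
tool_rot: [-1.56, 0.211, -0.211]
ft_force: [0.4, 0.3, -0.5]
grip_width: 0.505
```

```bash
python3 -c "
from h import *
goal([510,-79,180],0.8)"
```

```text
pos [441.3 328.1 222.5] jawyaw 1.302 w 0.505 F [ 0.4  0.3 -0.5] t 0.98
 shift cur axes [ 174.3   42.4 -374.2]  turn [-0.     0.502 -0.   ]  shift in goal axes [ 332.9   42.5 -244.2]
```

play_rows(
  translation=[
    [17.4,2,-37.4],
    [17.4,2,-37.4],
    [17.4,2,-37.4],
    [17.4,2,-37.4],
    [17.4,2,-37.4],
    [17.4,2,-37.4],
    [17.4,2,-37.4],
    [17.4,2,-37.4],
    [17.4,2,-37.4],
    [17.4,2,-37.4],
  ],
  turn=[
    [0,0,0],
    [0,0,0],
    [0,0,0],
    [0,0,0],
    [0,0,0],
    [0,0,0],
    [0,0,0],
    [0,0,0],
    [0,0,0],
    [0,0,0],
  ],
  fingers=[0,0,0,0,0,0,0,0,0,0],
)

```text
time: 1.82
position: [0.5086, -0.0788, 0.2026]
tool_rot: [-1.56, 0.21, -0.211]
ft_force: [0.9, -0.8, 0.5]
grip_width: 0.498
```

play_rows(
  translation=[
    [0,0,0],
    [0,0,0],
    [0,0,0],
    [0,0,0],
    [0,0,0],
    [0,0,0],
    [0,0,0],
    [0,0,0],
    [0,0,0],
    [0,0,0],
  ],
  turn=[
    [0,0.1,0],
    [0,0.1,0],
    [0,0.1,0],
    [0,0.1,0],
    [0,0.1,0],
    [0,0,0],
    [0,0,0],
    [0,0,0],
    [0,0,0],
    [0,0,0],
  ],
  fingers=[0,0,0,0,0,0,0,0,0,0],
)

```text
time: 2.65
position: [0.5089, -0.0768, 0.2025]
tool_rot: [-1.486, 0.6, -0.6]
ft_force: [-0.3, -0.1, 0.2]
grip_width: 0.498
```

```bash
python3 - <<'E'
from h import *
goal([512.5,-79,70],0.8)
ci=ctrl.camera_info("wrist");im=ctrl.get_image("wrist");cv2.imwrite("pics/w1.png",im)
cs,_=cv2.findContours(mask(im,0,5,200,90)|mask(im,174,180,200,90),cv2.RETR_EXTERNAL,cv2.CHAIN_APPROX_NONE)
for k in sorted(cs,key=cv2.contourArea)[-2:]:
    print(cv2.contourArea(k),cv2.boundingRect(k))
print("predicted handle", proj("wrist",[.5125,-.079,.102],ci),proj("wrist",[.5125,-.079,.062],ci))
E
```

```text
pos [508.9 -76.8 202.5] jawyaw 0.803 w 0.498 F [-0.3 -0.1  0.2] t 2.65
 shift cur axes [  4.1 132.5   1. ]  turn [-0.     0.003 -0.   ]  shift in goal axes [  4.1 132.5   1. ]
294.0 (313, 192, 17, 25)
predicted handle [321.82718732 208.76709155] [321.53939238 197.03164142]
```

View pics/w1.png

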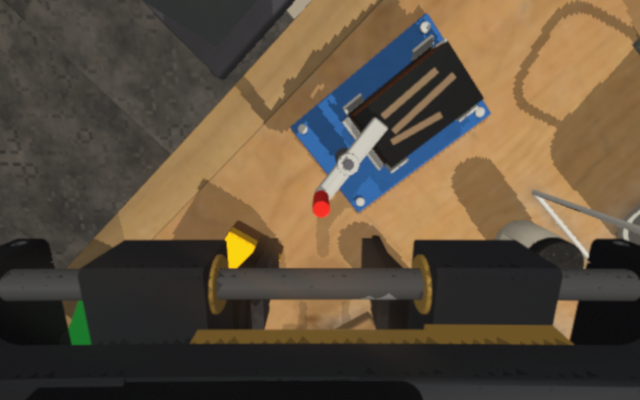

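Wrist view: the handle top is at (321,210), against a prediction of (322,209), so my estimate is confirmed. Descending.

play_rows(
  translation=[
    [1,15,0.2],
    [1,15,0.2],
    [1,15,0.2],
    [1,15,0.2],
    [0,15,0.2],
    [0,15,0],
    [0,15,0],
    [0,15,0],
    [0,12,0],
    [0,0,0],
  ],
  turn=[
    [0,0,0],
    [0,0,0],
    [0,0,0],
    [0,0,0],
    [0,0,0],
    [0,0,0],
    [0,0,0],
    [0,0,0],
    [0,0,0],
    [0,0,0],
  ],
  fingers=[0,0,0,0,0,0,0,0,0,0],
)

```text
time: 3.53
position: [0.5106, -0.0787, 0.0682]
tool_rot: [-1.488, 0.604, -0.598]
ft_force: [0.6, 0.1, -0.7]
grip_width: 0.503
```

play_rows(
  translation=[
    [0,0,0],
    [0,0,0],
    [0,0,0],
    [0,0,0],
    [0,0,0],
    [0,0,0],
    [0,0,0],
    [0,0,0],
    [0,0,0],
    [0,0,0],
  ],
  turn=[
    [0,0,0],
    [0,0,0],
    [0,0,0],
    [0,0,0],
    [0,0,0],
    [0,0,0],
    [0,0,0],
    [0,0,0],
    [0,0,0],
    [0,0,0],
  ],
  fingers=[-0.5,-0.8,-1,-1,-1,-1,-1,-1,-1,-1],
  grip_force=12,
)

```text
time: 4.37
position: [0.5129, -0.0791, 0.0711]
tool_rot: [-1.486, 0.6, -0.602]
ft_force: [-0.9, -0.7, 5.8]
grip_width: 0.169
```

```bash
python3 - <<'E'
from h import *
q,R,s=pose(); print(q,s["grip_width"],s["ft_force"])
pv=np.array([507.5,-40.5]); v=q[:2]-pv; r=np.linalg.norm(v);a0=np.arctan2(v[1],v[0]);print("radius",r,"latch",a0+1.661)
# arc in world then tool axes; 12 rows to latch 1.5
a1=-1.661+1.52
A=np.linspace(a0,a1,11)
P=np.array([[pv[0]+40*np.cos(a),pv[1]+40*np.sin(a),q[2]] for a in A]); P[0]=q
T=yawR(0.803)
print(np.round(T.inv().apply(np.diff(P,axis=0)),1).tolist())
E
```

```text
[512.85125489 -79.11172301  71.05446977] 0.16885039083014153 [-0.94819833 -0.66940468  5.77875156]
radius 38.98077837950129 latch 0.22791788067442487
[[3.7, 0.0, 3.6], [2.3, 0.0, 4.6], [1.7, 0.0, 4.9], [1.1, 0.0, 5.0], [0.4, 0.0, 5.1], [-0.2, 0.0, 5.2], [-0.9, 0.0, 5.1], [-1.5, 0.0, 4.9], [-2.2, 0.0, 4.7], [-2.8, 0.0, 4.4]]
```

play_rows(
  translation=[
    [3,0,4],
    [2.3,0,4.6],
    [1.7,0,4.9],
    [1.1,0,5.0],
    [0.4,0,5.1],
    [-0.2,0,5.2],
    [-0.9,0,5.1],
    [-1.5,0,4.9],
    [-2.2,0,4.7],
    [-2.8,0,4.4],
  ],
  turn=[
    [0,0,0],
    [0,0,0],
    [0,0,0],
    [0,0,0],
    [0,0,0],
    [0,0,0],
    [0,0,0],
    [0,0,0],
    [0,0,0],
    [0,0,0],
  ],
  fingers=[-1,-1,-1,-1,-1,-1,-1,-1,-1,-1],
)

```text
time: 5.2
position: [0.5467, -0.0477, 0.0708]
tool_rot: [-1.488, 0.601, -0.604]
ft_force: [0.4, -5.0, 4.1]
grip_width: 0.166
```

```bash
python3 - <<'E'
from h import *
q,R,s=pose(); print(q,s["grip_width"],s["ft_force"])
pv=np.array([507.5,-40.5]); v=q[:2]-pv; print(np.linalg.norm(v),np.arctan2(v[1],v[0])+1.661)
E
```

```text
[546.71947669 -47.70744594  70.83476929] 0.1656880876108463 [ 0.37183979 -4.99443069  4.08573303]
39.8762414066469 1.4792557512398143
```

play_rows(
  translation=[
    [0,0,0],
    [0,0,0],
    [0,0,0],
    [0,0,0],
    [0,0,0],
    [0,-15,0],
    [0,-20,0],
    [0,-20,0],
    [0,-20,0],
    [0,-20,0],
  ],
  turn=[
    [0,0,0],
    [0,0,0],
    [0,0,0],
    [0,0,0],
    [0,0,0],
    [0,0,0],
    [0,0,0],
    [0,0,0],
    [0,0,0],
    [0,0,0],
  ],
  fingers=[-0.4,-0.2,-0.2,-0.2,-0.2,-0.2,-0.2,-0.2,-0.2,-0.2],
)

```text
time: 6.03
position: [0.5462, -0.0451, 0.1664]
tool_rot: [-1.486, 0.601, -0.601]
ft_force: [0.5, -0.5, -0.9]
grip_width: 0.398
```

play_rows(
  translation=[
    [-21,-2,10],
    [-21,-2,10],
    [-21,-2,10],
    [-21,-2,10],
    [0,0,0],
    [0,0,0],
    [0,0,0],
    [0,0,0],
    [0,0,0],
    [0,0,0],
  ],
  turn=[
    [0,0,0],
    [0,0,0],
    [0,0,0],
    [0,0,0],
    [0,0.12,0],
    [0,0.12,0],
    [0,0.12,0],
    [0,0.12,0],
    [0,0.12,0],
    [0,0.12,0],
  ],
  fingers=[0,0.5,1,1,1,1,1,1,1,1],
)

```text
time: 6.87
position: [0.5137, 0.0421, 0.1735]
tool_rot: [-1.244, 1.153, -1.153]
ft_force: [-0.8, 0.5, -0.3]
grip_width: 0.99
```

play_rows(
  translation=[
    [0,0,0],
    [0,0,0],
    [0,0,0],
    [0,0,0],
    [0,0,0],
    [0,0,0],
    [0,0,0],
    [0,0,0],
    [0,0,0],
    [0,0,0],
  ],
  turn=[
    [0,0.1,0],
    [0,0.07,0],
    [0,0,0],
    [0,0,0],
    [0,0,0],
    [0,0,0],
    [0,0,0],
    [0,0,0],
    [0,0,0],
    [0,0,0],
  ],
  fingers=[1,1,1,1,1,1,1,1,1,1],
)

```text
time: 7.7
position: [0.5138, 0.042, 0.1735]
tool_rot: [-1.166, 1.274, -1.274]
ft_force: [0.2, 0.4, 0.6]
grip_width: 0.997
```

```bash
python3 - <<'E'
from h import *
goal([514.5,39.2,14],-.09)
im=ctrl.get_image("wrist");cv2.imwrite("pics/w2.png",im)
cv2.imwrite("pics/t2.png",cv2.resize(ctrl.get_image("top")[180:265,260:400],None,fx=5.5,fy=5.5,interpolation=cv2.INTER_CUBIC))
E
```

```text
pos [513.8  42.  173.5] jawyaw -0.088 w 0.997 F [0.2 0.4 0.6] t 7.7
 shift cur axes [  2.7 159.5   0.9]  turn [ 0.     0.002 -0.   ]  shift in goal axes [  2.7 159.5   0.9]
```

View pics/w2.png

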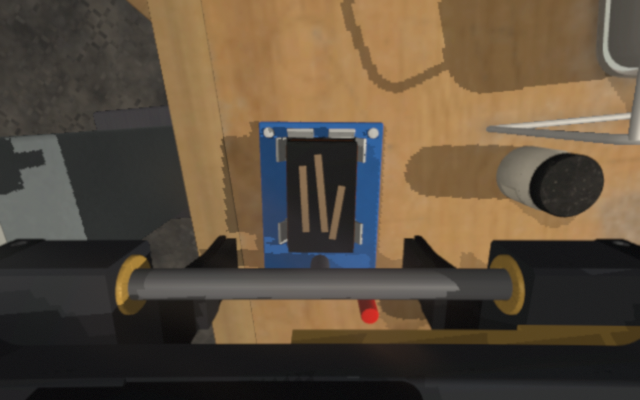

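View pics/t2.png

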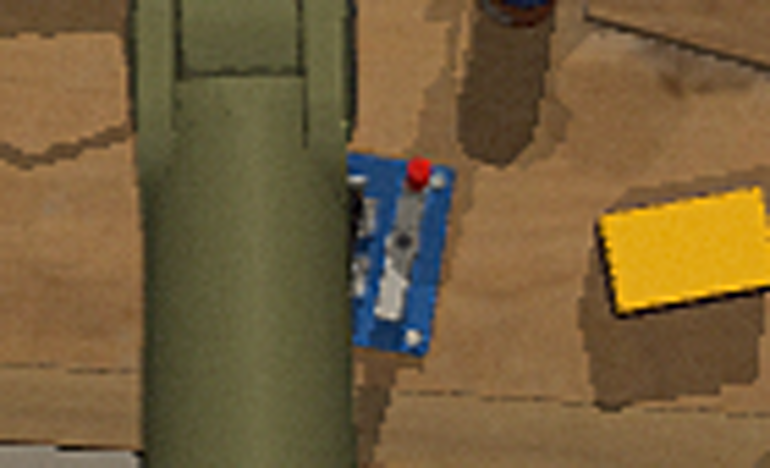

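```bash
python3 - <<'E'
from h import *
im=cv2.imread("pics/w2.png")
cv2.imwrite("pics/w2z.png",cv2.resize(im[115:265,250:395],None,fx=4,fy=4,interpolation=cv2.INTER_CUBIC))
for p in[(261,123),(383,123),(264,262),(380,262)]: print("plate",np.round(onz("wrist",p,.008)*1000,1))
for p in[(287,138),(356,138),(355,253),(287,250)]: print("block",np.round(onz("wrist",p,.051)*1000,1))
for p in[(268.5,132),(373.5,132.5)]: print("screw",np.round(onz("wrist",p,.010)*1000,1))
E
```

```text
plate [463.5 108.9   8. ]
plate [579.6  98.6   8. ]
plate [447.4 -34.7   8. ]
plate [571.  -45.6   8. ]
block [491.   95.3  51. ]
block [548.8  90.2  51. ]
block [541.7 -13.8  51. ]
block [479.5  -5.4  51. ]
screw [469.9 100.   10. ]
screw [569.9  90.7  10. ]
```

View pics/w2z.png

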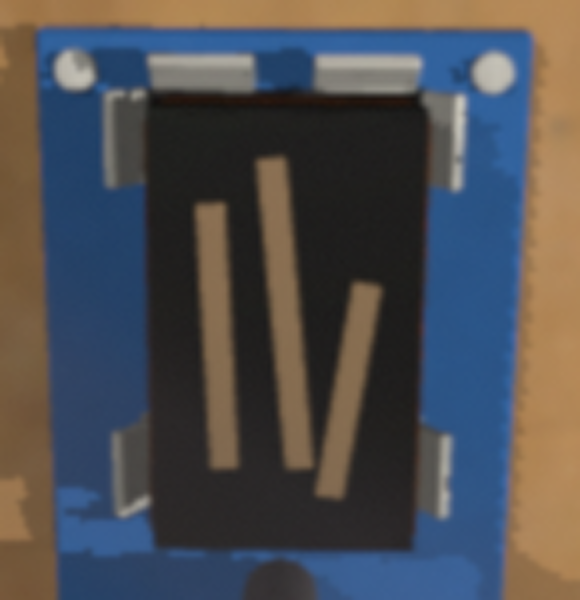

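play_rows(
  translation=[
    [1,20,0.5],
    [1,20,0.5],
    [0,20,0],
    [0,20,0],
    [0,20,0],
    [0,20,0],
    [0,16,0],
    [0,12,0],
    [0,10,0],
    [0,0,0],
  ],
  turn=[
    [0,0,0],
    [0,0,0],
    [0,0,0],
    [0,0,0],
    [0,0,0],
    [0,0,0],
    [0,0,0],
    [0,0,0],
    [0,0,0],
    [0,0,0],
  ],
  fingers=[1,1,1,1,1,1,1,1,1,1],
)

```text
time: 8.63
position: [0.5134, 0.0398, 0.0138]
tool_rot: [-1.169, 1.275, -1.273]
ft_force: [-0.1, 0.5, -0.1]
grip_width: 1.001
```

play_rows(
  translation=[
    [0,0,0],
    [0,0,0],
    [0,0,0],
    [0,0,0],
    [0,0,0],
    [0,0,0],
    [0,0,0],
    [0,0,0],
    [0,0,0],
    [0,0,0],
  ],
  turn=[
    [0,0,0],
    [0,0,0],
    [0,0,0],
    [0,0,0],
    [0,0,0],
    [0,0,0],
    [0,0,0],
    [0,0,0],
    [0,0,0],
    [0,0,0],
  ],
  fingers=[0.7,0.4,0,0,0,0,0,0,0,0],
  grip_force=25,
)

```text
time: 9.47
position: [0.5152, 0.0401, 0.0163]
tool_rot: [-1.165, 1.273, -1.274]
ft_force: [-1.5, 0.2, 6.8]
grip_width: 0.713
```

```bash
python3 -c "
from h import *
goal([495,383,150],-0.175)"
```

```text
pos [515.2  40.1  16.3] jawyaw -0.088 w 0.713 F [-1.5  0.2  6.8] t 9.47
 shift cur axes [-339.9 -133.6  -50.1]  turn [-0.001  0.087 -0.001]  shift in goal axes [-334.1 -133.7  -79.6]
```

play_rows(
  translation=[
    [0,-8,0],
    [0,-12,0],
    [0,-15,0],
    [0,-15,0],
    [0,-15,0],
    [0,-15,0],
    [0,-15,0],
    [0,-15,0],
    [0,-15,0],
    [0,-15,0],
  ],
  turn=[
    [0,0,0],
    [0,0,0],
    [0,0,0],
    [0,0,0],
    [0,0,0],
    [0,0,0],
    [0,0,0],
    [0,0,0],
    [0,0,0],
    [0,0,0],
  ],
  fingers=[0,0,0,0,0,0,0,0,0,0],
)

```text
time: 10.3
position: [0.5144, 0.0397, 0.157]
tool_rot: [-1.166, 1.274, -1.274]
ft_force: [0.2, -0.2, -2.2]
grip_width: 0.712
```

play_rows(
  translation=[
    [-20,0,-3],
    [-34,0,-5],
    [-38,0,-6],
    [-38,0,-6],
    [-38,0,-6],
    [-38,0,-6],
    [-38,0,-6],
    [-38,0,-6],
    [-34,0,-4],
    [-24,0,-3],
  ],
  turn=[
    [0,0,0],
    [0,0,0],
    [0,0,0],
    [0,0,0],
    [0,0,0],
    [0,0,0],
    [0,0,0],
    [0,0,0],
    [0,0,0],
    [0,0.087,0],
  ],
  fingers=[0,0,0,0,0,0,0,0,0,0],
)

```text
time: 11.13
position: [0.492, 0.3873, 0.1561]
tool_rot: [-1.122, 1.336, -1.333]
ft_force: [-0.2, 0.4, -0.9]
grip_width: 0.713
```

```bash
python3 - <<'E'
from h import *
goal([495,383,35],-0.175)
cv2.imwrite("pics/w3.png",ctrl.get_image("wrist"))
goal([495,383,35],-0.175)
for p in [(602,444),(573,289),(394,324),(412,475)]: print(proj("wrist",[p[0]/1e3,p[1]/1e3,.085]))
E
```

```text
pos [492.  387.3 156.1] jawyaw -0.172 w 0.713 F [-0.2  0.4 -0.9] t 11.13
 shift cur axes [  3.9 121.1   3.7]  turn [ 0.001  0.003 -0.001]  shift in goal axes [  3.7 121.1   3.7]
pos [490.7 392.5 155.8] jawyaw -0.174 w 0.712 F [-0.3  4.8 -1.5] t 11.18
 shift cur axes [  9.2 120.8   6.1]  turn [ 0.001  0.001 -0.005]  shift in goal axes [  8.6 120.8   5.9]
[469.24138338 114.98837745]
[444.21378766 320.2706117 ]
[214.68293936 316.25252217]
[184.01145415 118.70245177]
```

View pics/w3.png

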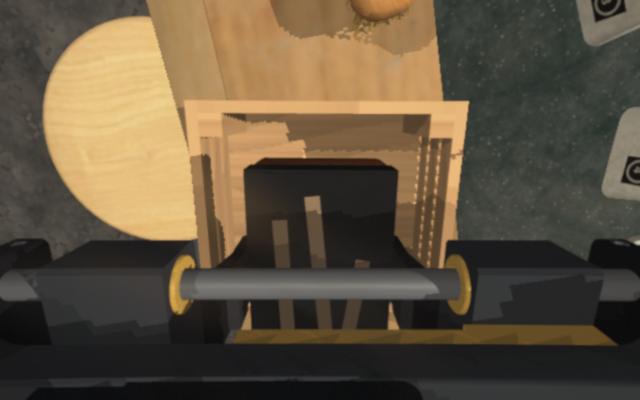

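play_rows(
  translation=[
    [2,10,2],
    [2,15,2],
    [0,15,0],
    [0,15,0],
    [0,15,0],
    [0,15,0],
    [0,15,0],
    [0,12,0],
    [0,8,0],
    [0,0,0],
  ],
  turn=[
    [0,0,0],
    [0,0,0],
    [0,0,0],
    [0,0,0],
    [0,0,0],
    [0,0,0],
    [0,0,0],
    [0,0,0],
    [0,0,0],
    [0,0,0],
  ],
  fingers=[0,0,0,0,0,0,0,0,0,0],
)

```text
time: 12.02
position: [0.4961, 0.3766, 0.0336]
tool_rot: [-1.125, 1.338, -1.339]
ft_force: [-0.3, 1.0, -2.0]
grip_width: 0.709
```

play_rows(
  translation=[
    [0,0,0],
    [0,0,0],
    [0,0,0],
    [0,0,0],
    [0,0,0],
    [0,0,0],
    [0,-10,0],
    [0,-15,0],
    [0,-20,0],
    [0,-30,0],
  ],
  turn=[
    [0,0,0],
    [0,0,0],
    [0,0,0],
    [0,0,0],
    [0,0,0],
    [0,0,0],
    [0,0,0],
    [0,0,0],
    [0,0,0],
    [0,0,0],
  ],
  fingers=[0.6,0.8,0.8,0.8,0.8,0.8,0.8,0.8,0.8,0.8],
)

```text
time: 12.85
position: [0.4956, 0.3774, 0.1098]
tool_rot: [-1.126, 1.338, -1.338]
ft_force: [0.8, -1.1, -0.2]
grip_width: 0.899
```

play_rows(
  translation=[
    [0,-30,0],
    [0,-30,0],
    [0,0,0],
    [0,0,0],
    [0,0,0],
    [0,0,0],
    [0,0,0],
    [0,0,0],
    [0,0,0],
    [0,0,0],
  ],
  turn=[
    [0,0,0],
    [0,0,0],
    [0,0,0],
    [0,0,0],
    [0,0,0],
    [0,0,0],
    [0,0,0],
    [0,0,0],
    [0,0,0],
    [0,0,0],
  ],
  fingers=[0.8,0.8,0.8,0.8,0.8,0.8,0.8,0.8,0.8,0.8],
)

```text
time: 13.68
position: [0.4968, 0.3783, 0.17]
tool_rot: [-1.122, 1.337, -1.337]
ft_force: [-0.0, 0.3, 0.4]
grip_width: 0.9
```

```bash
python3 - <<'E'
from h import *
goal([455,-366,180],0.35)
cv2.imwrite("pics/w4.png",ctrl.get_image("wrist"))
cv2.imwrite("pics/s4.png",ctrl.get_image("scene")[80:280,160:460])
t=ctrl.get_image("top");cv2.imwrite("pics/t4.png",t)
cv2.imwrite("pics/t4z.png",cv2.resize(t[180:265,280:460],None,fx=4.4,fy=4.4,interpolation=cv2.INTER_CUBIC))
for n,im in(("top",t),("scene",ctrl.get_image("scene"))):
  m=cv2.morphologyEx(mask(im,45,75,150,40),cv2.MORPH_OPEN,np.ones((2,2)))
  k=max(cv2.findContours(m,cv2.RETR_EXTERNAL,cv2.CHAIN_APPROX_NONE)[0],key=cv2.contourArea)
  P=np.array([onz(n,q[0],.043)[:2] for q in k]).astype(np.float32)*1000;print(n,cv2.minAreaRect(P))
  # centroid of filled region
  print(P.mean(0))
E
```

```text
pos [496.8 378.3 170. ] jawyaw -0.175 w 0.9 F [-0.   0.3  0.4] t 13.68
 shift cur axes [740.2  -9.5  88.5]  turn [ 0.001 -0.525  0.001]  shift in goal axes [ 684.8  -10.  -294.5]
top ((452.99591064453125, -368.5437927246094), (58.9620361328125, 101.44239807128906), 20.021528244018555)
[ 452.77036 -368.50406]
scene ((453.2782897949219, -370.7248840332031), (57.17360305786133, 98.91785430908203), 20.25546646118164)
[ 452.9461 -371.4944]
```

View pics/w4.png

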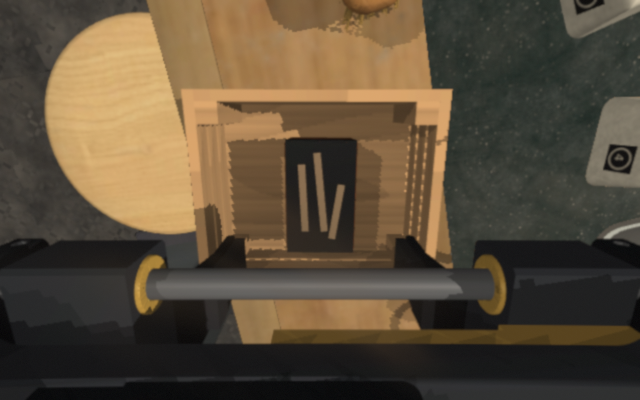

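View pics/t4z.png

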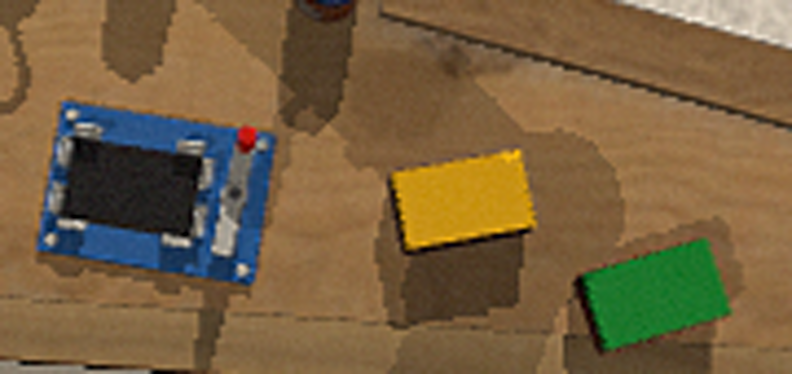

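Wrist view: the worn block lies flat in the crate at about (320,195). Top view: the green block is undisturbed at (454,-368) mm, yaw about 0.355. Heading there.

play_rows(
  translation=[
    [30,0,3.5],
    [39,0,4.7],
    [39,0,4.7],
    [39,0,4.7],
    [39,0,4.7],
    [39,0,4.7],
    [39,0,4.7],
    [39,0,4.7],
    [39,0,4.7],
    [39,0,4.7],
  ],
  turn=[
    [0,0,0],
    [0,0,0],
    [0,0,0],
    [0,0,0],
    [0,0,0],
    [0,0,0],
    [0,0,0],
    [0,0,0],
    [0,0,0],
    [0,0,0],
  ],
  fingers=[1,1,1,1,1,1,1,1,1,1],
)

```text
time: 14.72
position: [0.4754, -0.0065, 0.1709]
tool_rot: [-1.12, 1.337, -1.337]
ft_force: [1.0, 0.5, 0.0]
grip_width: 1.003
```

play_rows(
  translation=[
    [39,0,4.7],
    [39,0,4.7],
    [39,0,4.7],
    [39,0,4.7],
    [39,0,4.7],
    [39,0,4.7],
    [39,0,4.7],
    [39,0,4.7],
    [39,0,4.7],
    [10,0,1],
  ],
  turn=[
    [0,0,0],
    [0,0,0],
    [0,0,0],
    [0,0,0],
    [0,0,0],
    [0,0,0],
    [0,0,0],
    [0,0,0],
    [0,0,0],
    [0,-0.1,0],
  ],
  fingers=[1,1,1,1,1,1,1,1,1,1],
)

```text
time: 15.55
position: [0.453, -0.3748, 0.1709]
tool_rot: [-1.175, 1.267, -1.273]
ft_force: [-1.2, -0.5, 0.2]
grip_width: 0.998
```

play_rows(
  translation=[
    [0,0,0],
    [0,0,0],
    [0,0,0],
    [0,0,0],
    [0,0,0],
    [0,0,0],
    [0,0,0],
    [0,0,0],
    [0,0,0],
    [0,0,0],
  ],
  turn=[
    [0,-0.11,0],
    [0,-0.11,0],
    [0,-0.11,0],
    [0,-0.1,0],
    [0,0,0],
    [0,0,0],
    [0,0,0],
    [0,0,0],
    [0,0,0],
    [0,0,0],
  ],
  fingers=[1,1,1,1,1,1,1,1,1,1],
)

```text
time: 16.38
position: [0.4556, -0.3676, 0.1705]
tool_rot: [-1.356, 0.944, -0.944]
ft_force: [0.3, 0.3, -0.2]
grip_width: 0.994
```

```bash
python3 - <<'E'
from h import *
goal([454,-368,10],0.355)
ci=ctrl.camera_info("wrist");im=ctrl.get_image("wrist");cv2.imwrite("pics/w5.png",im)
m=mask(im,45,75,150,40);k=max(cv2.findContours(m,cv2.RETR_EXTERNAL,cv2.CHAIN_APPROX_NONE)[0],key=cv2.contourArea)
P=np.array([onz("wrist",q[0],.043,ci)[:2] for q in k]).astype(np.float32)*1000;print(cv2.minAreaRect(P))
E
```

```text
pos [ 455.6 -367.6  170.5] jawyaw 0.354 w 0.994 F [ 0.3  0.3 -0.2] t 16.38
 shift cur axes [ -0.2 160.5  -1.7]  turn [-0.    -0.001 -0.   ]  shift in goal axes [ -0.2 160.5  -1.7]
((454.0877990722656, -365.38800048828125), (59.6595344543457, 100.00645446777344), 20.0274658203125)
```

View pics/w5.png

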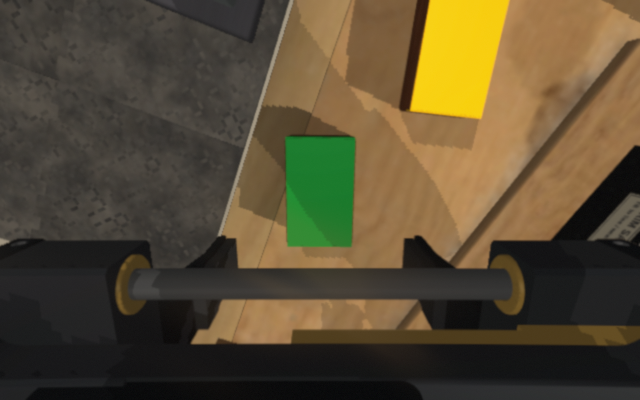

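play_rows(
  translation=[
    [-1,20,-1],
    [0,20,0],
    [0,20,0],
    [0,20,0],
    [0,20,0],
    [0,20,0],
    [0,16,0],
    [0,12,0],
    [0,9,0],
    [0,0,0],
  ],
  turn=[
    [0,0,0],
    [0,0,0],
    [0,0,0],
    [0,0,0],
    [0,0,0],
    [0,0,0],
    [0,0,0],
    [0,0,0],
    [0,0,0],
    [0,0,0],
  ],
  fingers=[1,1,1,1,1,1,1,1,1,1],
)

```text
time: 17.27
position: [0.4534, -0.3663, 0.0119]
tool_rot: [-1.357, 0.946, -0.942]
ft_force: [-0.6, 0.9, -0.3]
grip_width: 1.006
```

play_rows(
  translation=[
    [0,0,0],
    [0,0,0],
    [0,0,0],
    [0,0,0],
    [0,0,0],
    [0,0,0],
    [0,0,0],
    [0,0,0],
    [0,0,0],
    [0,0,0],
  ],
  turn=[
    [0,0,0],
    [0,0,0],
    [0,0,0],
    [0,0,0],
    [0,0,0],
    [0,0,0],
    [0,0,0],
    [0,0,0],
    [0,0,0],
    [0,0,0],
  ],
  fingers=[0.8,0.6,0.4,0,0,0,0,0,0,0],
  grip_force=25,
)

```text
time: 18.1
position: [0.4549, -0.3673, 0.0143]
tool_rot: [-1.356, 0.943, -0.945]
ft_force: [-0.5, 1.1, 6.5]
grip_width: 0.708
```

```bash
python3 -c "
from h import *
goal([454,-368,170],0.355)"
```

```text
pos [ 454.9 -367.3   14.3] jawyaw 0.355 w 0.708 F [-0.5  1.1  6.5] t 18.1
 shift cur axes [   0.4 -155.7   -0.9]  turn [-0.001  0.     0.001]  shift in goal axes [   0.3 -155.7   -1.1]
```

play_rows(
  translation=[
    [0,-8,0],
    [0,-12,0],
    [0,-15,0],
    [0,-15,0],
    [0,-15,0],
    [0,-15,0],
    [0,-15,0],
    [0,-15,0],
    [0,-15,0],
    [0,-15,0],
  ],
  turn=[
    [0,0,0],
    [0,0,0],
    [0,0,0],
    [0,0,0],
    [0,0,0],
    [0,0,0],
    [0,0,0],
    [0,0,0],
    [0,0,0],
    [0,0,0],
  ],
  fingers=[0,0,0,0,0,0,0,0,0,0],
)

```text
time: 18.93
position: [0.4537, -0.3672, 0.1548]
tool_rot: [-1.356, 0.944, -0.944]
ft_force: [-0.0, -0.0, -1.4]
grip_width: 0.714
```

```bash
python3 - <<'E'
from h import *
goal([515,39,154],-.092)
ci=ctrl.camera_info("wrist");q,R,s=pose();im=ctrl.get_image("wrist");cv2.imwrite("pics/w6.png",im)
m=mask(im,45,75,150,40)
ys,xs=np.nonzero(m[:235]);print(xs.min(),xs.max(),ys.min(),ys.max())
zt=(q[2]-14.3+43)/1000
# far top edge per column
for u in (270,290,310,330,350,370):
    v=np.nonzero(m[:,u])[0]
    if len(v): print(u,v.min(),np.round(R.inv().apply(onz("wrist",(u,v.min()-.5),zt,ci)*1000-q),1))
for v in(200,220):
    u=np.nonzero(m[v])[0];print(v,u.min(),u.max(),[np.round(R.inv().apply(onz("wrist",(w,v),zt,ci)*1000-q),1) for w in(u.min()-.5,u.max()+.5)])
E
```

```text
pos [ 453.7 -367.2  154.8] jawyaw 0.355 w 0.714 F [-0.  -0.  -1.4] t 18.93
 shift cur axes [-359.6    0.8  198.5]  turn [ 0.     0.447 -0.   ]  shift in goal axes [-410.1    0.8   23.7]
248 393 160 234
270 160 [-53.1 -28.7 -20.4]
290 161 [-52.7 -28.7 -12.4]
310 160 [-53.1 -28.7  -4.4]
330 160 [-53.1 -28.7   3.7]
350 160 [-53.1 -28.7  11.7]
370 161 [-52.7 -28.7  19.7]
200 252 391 [array([-36.3, -28.7, -28.7]), array([-36.3, -28.7,  29.2])]
220 255 390 [array([-27.6, -28.7, -27.9]), array([-27.6, -28.7,  29.3])]
```

View pics/w6.png

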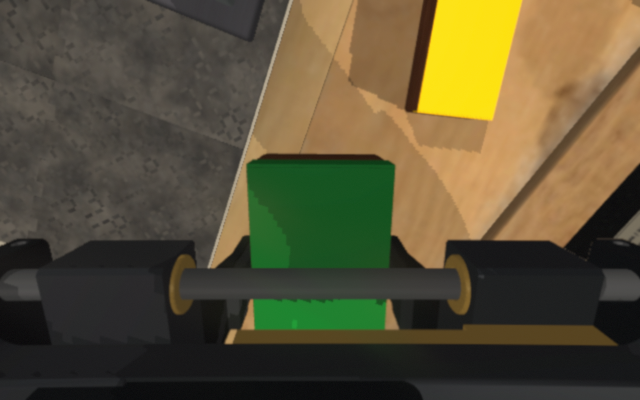

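play_rows(
  translation=[
    [-18,0,10],
    [-30,0,16.6],
    [-34,0,18.8],
    [-34,0,18.8],
    [-34,0,18.8],
    [-34,0,18.8],
    [-34,0,18.8],
    [-34,0,18.8],
    [-34,0,18.8],
    [-34,0,18.8],
  ],
  turn=[
    [0,0,0],
    [0,0,0],
    [0,0,0],
    [0,0,0],
    [0,0,0],
    [0,0,0],
    [0,0,0],
    [0,0,0],
    [0,0,0],
    [0,0,0],
  ],
  fingers=[0,0,0,0,0,0,0,0,0,0],
)

```text
time: 19.82
position: [0.5086, -0.004, 0.1537]
tool_rot: [-1.356, 0.944, -0.944]
ft_force: [1.1, -0.4, -2.4]
grip_width: 0.708
```

play_rows(
  translation=[
    [-26,0,14.4],
    [-12,0,6.6],
    [0,0,0],
    [0,0,0],
    [0,0,0],
    [0,0,0],
    [0,0,0],
    [0,0,0],
    [0,0,0],
    [0,0,0],
  ],
  turn=[
    [0,0,0],
    [0,0,0],
    [0,0.09,0],
    [0,0.09,0],
    [0,0.09,0],
    [0,0.09,0],
    [0,0.087,0],
    [0,0,0],
    [0,0,0],
    [0,0,0],
  ],
  fingers=[0,0,0,0,0,0,0,0,0,0],
)

```text
time: 20.65
position: [0.5153, 0.0368, 0.1535]
tool_rot: [-1.165, 1.276, -1.276]
ft_force: [-0.7, 0.8, -2.3]
grip_width: 0.707
```

```bash
python3 - <<'E'
from h import *
goal([514.8,37.2,60],-.092)
ci=ctrl.camera_info("wrist");im=ctrl.get_image("wrist");cv2.imwrite("pics/w7.png",im)
cv2.imwrite("pics/w7z.png",cv2.resize(im[90:240,220:420],None,fx=4,fy=4,interpolation=cv2.INTER_CUBIC))
cv2.imwrite("pics/t7.png",cv2.resize(ctrl.get_image("top")[180:265,260:400],None,fx=5.5,fy=5.5,interpolation=cv2.INTER_CUBIC))
np.save("ci7.npy",ci,allow_pickle=True)
E
```

```text
pos [515.3  36.8 153.5] jawyaw -0.091 w 0.707 F [-0.7  0.8 -2.3] t 20.65
 shift cur axes [-0.4 93.5 -0.5]  turn [0.    0.001 0.   ]  shift in goal axes [-0.3 93.5 -0.5]
```

View pics/w7z.png

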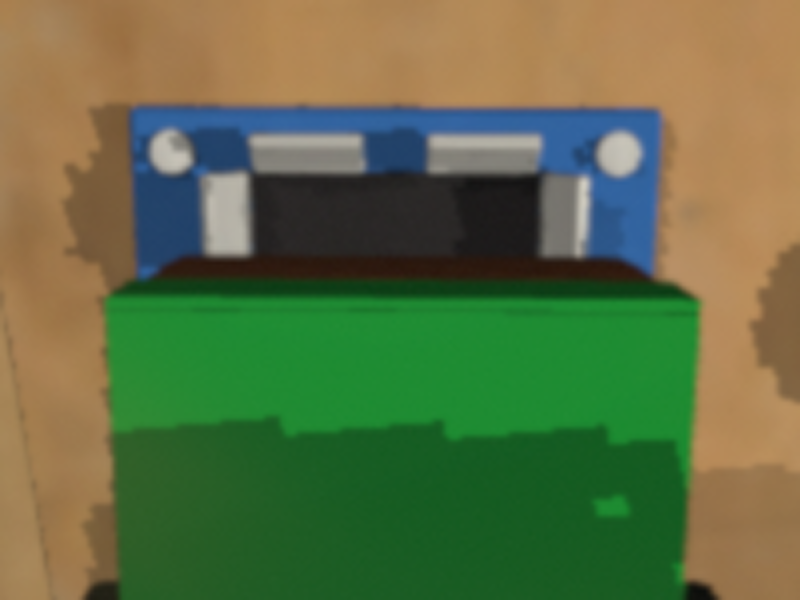

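```bash
python3 - <<'E'
from h import *
ci=np.load("ci7.npy",allow_pickle=True).item()
q=np.array([515.3,36.8,153.5]);T=yawR(-.091)
f=lambda x,y:((x+.5)/4-.5+220,(y+.5)/4-.5+90)
def L(nm,p,z):
    w=onz("wrist",f(*p),z,ci)*1000;print(nm,np.round(w,1),"tool",np.round(T.inv().apply(w-q),1))
for p in[(250,178),(540,178),(252,255),(541,255)]:L("floor",p,.008)
for p in[(171,152),(619,153)]:L("screw",p,.0105)
for p in[(131,106),(660,108)]:L("plate",p,.008)
zt=(153.5-14.3+43)/1000
for p in[(107,298),(699,298)]:L("blocktop",p,zt)
for p in[(170,260),(630,260)]:L("blockbottom",p,zt-.043)
E
```

```text
floor [486.3  92.6   8. ] tool [-52.9 145.5 -34. ]
floor [551.6  86.7   8. ] tool [-53.  145.5  31.6]
floor [484.6  75.4   8. ] tool [-35.6 145.5 -34. ]
floor [550.8  69.3   8. ] tool [-35.6 145.5  32.4]
screw [469.7  99.9  10.5] tool [-58.7 143.  -51.2]
screw [569.3  90.7  10.5] tool [-58.5 143.   48.9]
plate [461.8 110.6   8. ] tool [-68.6 145.5 -60. ]
plate [579.2  99.5   8. ] tool [-68.2 145.5  58. ]
blocktop [490.6  90.4 182.2] tool [-51.1 -28.7 -29.5]
blocktop [549.8  85.  182.2] tool [-51.1 -28.7  30. ]
blockbottom [489.6  89.2 139.2] tool [-49.8  14.3 -30.4]
blockbottom [550.   83.7 139.2] tool [-49.9  14.3  30.3]
```

play_rows(
  translation=[
    [-1,12,-1.1],
    [0,15,0],
    [0,15,0],
    [0,15,0],
    [0,15,0],
    [0,13,0],
    [0,10,0],
    [0,7,0],
    [0,3,0],
    [0,0,0],
  ],
  turn=[
    [0,0,0],
    [0,0,0],
    [0,0,0],
    [0,0,0],
    [0,0,0],
    [0,0,0],
    [0,0,0],
    [0,0,0],
    [0,0,0],
    [0,0,0],
  ],
  fingers=[0,0,0,0,0,0,0,0,0,0],
)

```text
time: 21.58
position: [0.514, 0.0384, 0.0479]
tool_rot: [-1.165, 1.277, -1.276]
ft_force: [0.6, -0.9, -1.1]
grip_width: 0.712
```

```bash
python3 - <<'E'
from h import *
goal([514.3,37.9,24],-.092)
im=ctrl.get_image("wrist")
cv2.imwrite("pics/w8.png",im)
goal([514.3,37.9,24],-.092)
E
```

```text
pos [514.   38.4  47.9] jawyaw -0.092 w 0.712 F [ 0.6 -0.9 -1.1] t 21.58
 shift cur axes [ 0.4 23.9  0.3]  turn [0.001 0.    0.001]  shift in goal axes [ 0.4 23.9  0.3]
pos [514.6  38.4  48.6] jawyaw -0.092 w 0.707 F [ 0.5  0.3 -2.4] t 21.63
 shift cur axes [ 0.6 24.6 -0.2]  turn [-0.  0.  0.]  shift in goal axes [ 0.6 24.6 -0.2]
```

View pics/w8.png

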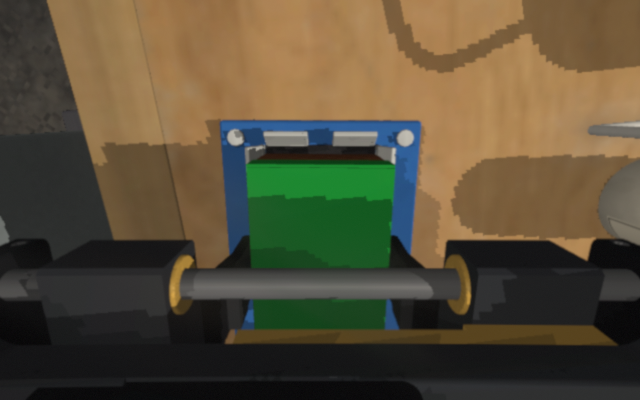

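Wrist view: the block spans columns 248–394 and the screws are at 235 and 405, so it is centred. Lowering gently.

play_rows(
  translation=[
    [0,2.5,0],
    [0,2.5,0],
    [0,2.5,0],
    [0,2.5,0],
    [0,2.5,0],
    [0,2.5,0],
    [0,2.5,0],
    [0,2.5,0],
    [0,2.5,0],
    [0,1,0],
  ],
  turn=[
    [0,0,0],
    [0,0,0],
    [0,0,0],
    [0,0,0],
    [0,0,0],
    [0,0,0],
    [0,0,0],
    [0,0,0],
    [0,0,0],
    [0,0,0],
  ],
  fingers=[0,0,0,0,0,0,0,0,0,0],
)

```text
time: 22.47
position: [0.5142, 0.0384, 0.0246]
tool_rot: [-1.165, 1.277, -1.277]
ft_force: [0.3, -0.6, -1.8]
grip_width: 0.708
```

```bash
python3 - <<'E'
from h import *
goal([514.3,37.9,22.3],-.092)
E
```

```text
pos [514.2  38.4  24.6] jawyaw -0.092 w 0.708 F [ 0.3 -0.6 -1.8] t 22.47
 shift cur axes [0.5 2.3 0.1]  turn [0. 0. 0.]  shift in goal axes [0.5 2.3 0.1]
```

No contact force, and it is inside the lips. 2 mm more, then release and rise.

play_rows(
  translation=[
    [0,1,0],
    [0,1,0],
    [0,0.5,0],
    [0,0,0],
    [0,0,0],
    [0,0,0],
    [0,0,0],
    [0,0,0],
    [0,0,0],
    [0,0,0],
  ],
  turn=[
    [0,0,0],
    [0,0,0],
    [0,0,0],
    [0,0,0],
    [0,0,0],
    [0,0,0],
    [0,0,0],
    [0,0,0],
    [0,0,0],
    [0,0,0],
  ],
  fingers=[0,0,0,0,0,0.6,0.9,0.9,0.9,0.9],
)

```text
time: 23.3
position: [0.5147, 0.0385, 0.0228]
tool_rot: [-1.164, 1.276, -1.277]
ft_force: [-0.3, 0.1, 0.6]
grip_width: 0.932
```

play_rows(
  translation=[
    [0,0,0],
    [0,-10,0],
    [0,-16,0],
    [0,-20,0],
    [0,-20,0],
    [0,-20,0],
    [0,-20,0],
    [0,-20,0],
    [0,-20,0],
    [0,0,0],
  ],
  turn=[
    [0,0,0],
    [0,0,0],
    [0,0,0],
    [0,0,0],
    [0,0,0],
    [0,0,0],
    [0,0,0],
    [0,0,0],
    [0,0,0],
    [0,0,0],
  ],
  fingers=[0.9,0.9,0.9,0.9,0.9,0.9,0.9,0.9,0.9,0.9],
)

```text
time: 24.13
position: [0.5172, 0.0386, 0.1734]
tool_rot: [-1.157, 1.273, -1.278]
ft_force: [0.9, 0.2, -0.2]
grip_width: 0.949
```

```bash
python3 - <<'E'
from h import *
goal([547,-47,166],.803)
ci=ctrl.camera_info("wrist");im=ctrl.get_image("wrist");cv2.imwrite("pics/w9.png",im)
m=mask(im,45,75,150,40);k=max(cv2.findContours(m,cv2.RETR_EXTERNAL,cv2.CHAIN_APPROX_NONE)[0],key=cv2.contourArea)
P=np.array([onz("wrist",q[0],.051,ci)[:2] for q in k]).astype(np.float32)*1000;print(cv2.minAreaRect(P))
cv2.imwrite("pics/w9z.png",cv2.resize(im[100:260,240:400],None,fx=3.6,fy=3.6,interpolation=cv2.INTER_CUBIC))
k=max(cv2.findContours(mask(im,0,5,200,90),cv2.RETR_EXTERNAL,cv2.CHAIN_APPROX_NONE)[0],key=cv2.contourArea)
print(cv2.boundingRect(k),proj("wrist",[.547,-.047,.102],ci))
E
```

```text
pos [517.2  38.6 173.4] jawyaw -0.092 w 0.949 F [ 0.9  0.2 -0.2] t 24.13
 shift cur axes [82.5  7.5 37.5]  turn [-0.008 -0.895  0.   ]  shift in goal axes [ 80.9   7.4 -40.9]
((514.580810546875, 40.225120544433594), (100.29756927490234, 59.79330062866211), 84.48832702636719)
(358, 305, 15, 15) [366.25792377 313.23988124]
```

View pics/w9.png

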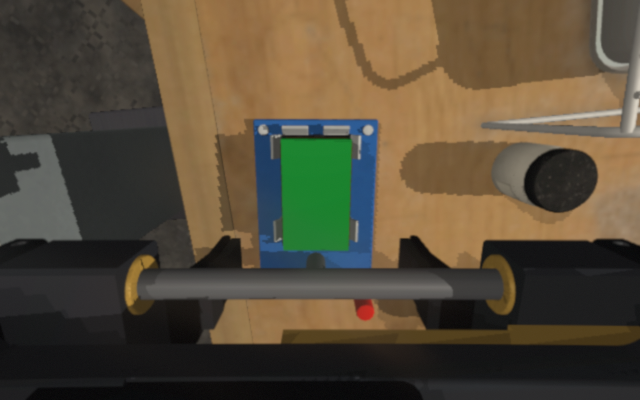

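View pics/w9z.png

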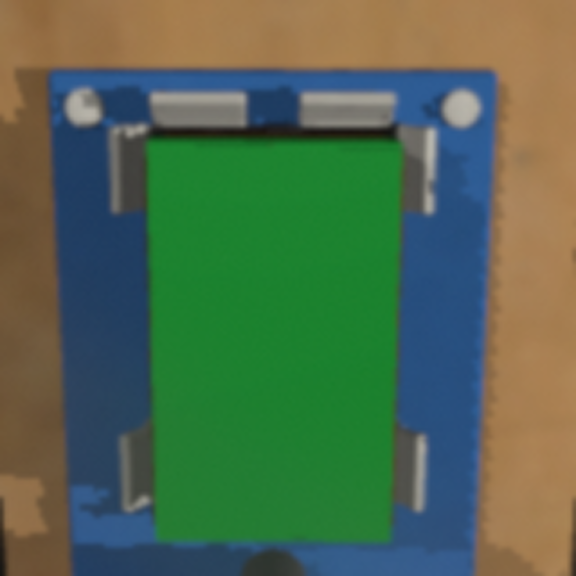

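The green block sits squarely between the lips, about (514.6, 40.2) mm at yaw −0.096. Back to the latch handle.

play_rows(
  translation=[
    [20,2,9],
    [27,2,12.5],
    [22,2,10],
    [13,1.5,6],
    [0,0,0],
    [0,0,0],
    [0,0,0],
    [0,0,0],
    [0,0,0],
    [0,0,0],
  ],
  turn=[
    [0,0,0],
    [0,0,0],
    [0,0,0],
    [0,0,0],
    [0,-0.12,0],
    [0,-0.12,0],
    [0,-0.12,0],
    [0,-0.12,0],
    [0,-0.12,0],
    [0,-0.12,0],
  ],
  fingers=[0,0,0,0,0,0,0,0,0,0],
)

```text
time: 25.02
position: [0.5434, -0.0467, 0.1601]
tool_rot: [-1.445, 0.732, -0.73]
ft_force: [-0.1, 0.7, -0.0]
grip_width: 0.506
```

play_rows(
  translation=[
    [0,0,0],
    [0,0,0],
    [0,0,0],
    [0,0,0],
    [0,0,0],
    [0,0,0],
    [0,0,0],
    [0,0,0],
    [0,0,0],
    [0,0,0],
  ],
  turn=[
    [0,-0.1,0],
    [0,-0.075,0],
    [0,0,0],
    [0,0,0],
    [0,0,0],
    [0,0,0],
    [0,0,0],
    [0,0,0],
    [0,0,0],
    [0,0,0],
  ],
  fingers=[0,0,0,0,0,0,0,0,0,0],
)

```text
time: 25.85
position: [0.5443, -0.0466, 0.1611]
tool_rot: [-1.486, 0.6, -0.6]
ft_force: [-0.8, 0.2, -0.9]
grip_width: 0.503
```

```bash
python3 - <<'E'
from h import *
goal([547,-47,70],.803)
ci=ctrl.camera_info("wrist");im=ctrl.get_image("wrist");cv2.imwrite("pics/w10.png",im)
print(proj("wrist",[.547,-.047,.102],ci))
k=max(cv2.findContours(mask(im,0,5,200,90),cv2.RETR_EXTERNAL,cv2.CHAIN_APPROX_NONE)[0],key=cv2.contourArea);print(cv2.boundingRect(k))
E
```

```text
pos [544.3 -46.6 161.1] jawyaw 0.803 w 0.503 F [-0.8  0.2 -0.9] t 25.85
 shift cur axes [ 2.2 91.1  1.6]  turn [-0. -0.  0.]  shift in goal axes [ 2.2 91.1  1.6]
[323.1031774  222.47838013]
(314, 199, 19, 31)
```

View pics/w10.png

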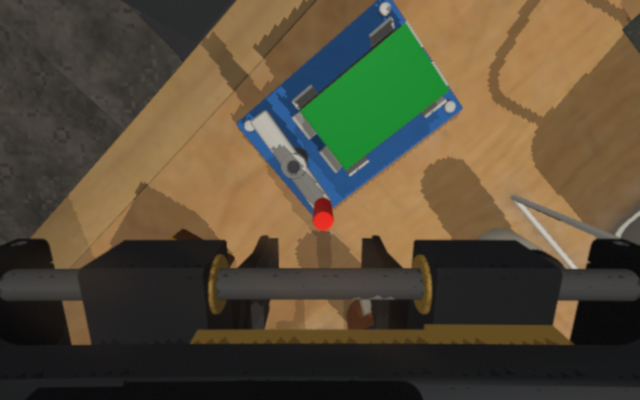

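play_rows(
  translation=[
    [1,10,0.8],
    [1,12,0.8],
    [0,12,0],
    [0,12,0],
    [0,12,0],
    [0,12,0],
    [0,10,0],
    [0,7,0],
    [0,3,0],
    [0,0,0],
  ],
  turn=[
    [0,0,0],
    [0,0,0],
    [0,0,0],
    [0,0,0],
    [0,0,0],
    [0,0,0],
    [0,0,0],
    [0,0,0],
    [0,0,0],
    [0,0,0],
  ],
  fingers=[0,0,0,0,0,0,0,0,0,0],
)

```text
time: 26.73
position: [0.5464, -0.0469, 0.0702]
tool_rot: [-1.487, 0.601, -0.6]
ft_force: [0.6, 0.5, 0.2]
grip_width: 0.5
```

play_rows(
  translation=[
    [0,0,0],
    [0,0,0],
    [0,0,0],
    [0,0,0],
    [0,0,0],
    [0,0,0],
    [0,0,0],
    [0,0,0],
    [0,0,0],
    [0,0,0],
  ],
  turn=[
    [0,0,0],
    [0,0,0],
    [0,0,0],
    [0,0,0],
    [0,0,0],
    [0,0,0],
    [0,0,0],
    [0,0,0],
    [0,0,0],
    [0,0,0],
  ],
  fingers=[-0.5,-0.8,-1,-1,-1,-1,-1,-1,-1,-1],
  grip_force=12,
)

```text
time: 27.57
position: [0.5473, -0.0467, 0.0714]
tool_rot: [-1.485, 0.599, -0.601]
ft_force: [1.8, 0.2, 1.2]
grip_width: 0.17
```

```bash
python3 - <<'E'
from h import *
q,R,s=pose(); print(q,s["grip_width"],s["ft_force"])
pv=np.array([507.6,-40.6]); v=q[:2]-pv; a0=np.arctan2(v[1],v[0]);print(np.linalg.norm(v),a0+1.663)
A=np.linspace(a0,-1.663,11)
P=np.array([[pv[0]+40*np.cos(a),pv[1]+40*np.sin(a),q[2]] for a in A])
print(P[-1]);print(np.round(yawR(.803).inv().apply(np.diff(P,axis=0)),1).tolist())
E
```

```text
[547.34243531 -46.7463426   71.40163462] 0.1701637994828917 [1.82610833 0.16305881 1.19531425]
40.21490633613603 1.5095612065469204
[503.91707666 -80.43009008  71.40163462]
[[3.1, 0.0, -5.2], [2.3, 0.0, -5.6], [1.4, 0.0, -5.9], [0.5, 0.0, -6.0], [-0.4, 0.0, -6.0], [-1.3, 0.0, -5.9], [-2.2, 0.0, -5.6], [-3.0, 0.0, -5.2], [-3.7, 0.0, -4.7], [-4.4, 0.0, -4.1]]
```

play_rows(
  translation=[
    [3.1,0,-5.2],
    [2.3,0,-5.6],
    [1.4,0,-5.9],
    [0.5,0,-6],
    [-0.4,0,-6],
    [-1.3,0,-5.9],
    [-2.2,0,-5.6],
    [-3,0,-5.2],
    [-3.7,0,-4.7],
    [-4.4,0,-4.1],
  ],
  turn=[
    [0,0,0],
    [0,0,0],
    [0,0,0],
    [0,0,0],
    [0,0,0],
    [0,0,0],
    [0,0,0],
    [0,0,0],
    [0,0,0],
    [0,0,0],
  ],
  fingers=[-1,-1,-1,-1,-1,-1,-1,-1,-1,-1],
)

```text
time: 28.4
position: [0.5054, -0.081, 0.0716]
tool_rot: [-1.485, 0.597, -0.604]
ft_force: [5.0, -0.2, -1.2]
grip_width: 0.164
```

```bash
python3 - <<'E'
from h import *
goal([503.9,-80.4,71.4],.803)
q,R,s=pose();v=q[:2]-np.array([507.6,-40.6]);print(np.linalg.norm(v),np.arctan2(v[1],v[0])+1.663)
E
```

```text
pos [505.4 -81.   71.6] jawyaw 0.802 w 0.164 F [ 5.  -0.2 -1.2] t 28.4
 shift cur axes [-1.5  0.2 -0.6]  turn [-0.003 -0.001  0.003]  shift in goal axes [-1.5  0.2 -0.6]
40.49819326208425 0.03668107089699757
```

play_rows(
  translation=[
    [0,0,0],
    [0,0,0],
    [0,0,0],
    [0,0,0],
    [0,0,0],
    [0,0,0],
    [0,-10,0],
    [0,-20,0],
    [0,-30,0],
    [0,-30,0],
  ],
  turn=[
    [0,0,0],
    [0,0,0],
    [0,0,0],
    [0,0,0],
    [0,0,0],
    [0,0,0],
    [0,0,0],
    [0,0,0],
    [0,0,0],
    [0,0,0],
  ],
  fingers=[-1,-1,-0.4,-0.2,-0.2,-0.2,-0.2,-0.2,-0.2,-0.2],
)

```text
time: 29.23
position: [0.5026, -0.0808, 0.162]
tool_rot: [-1.487, 0.602, -0.599]
ft_force: [1.0, -0.1, 1.3]
grip_width: 0.4
```

play_rows(
  translation=[
    [0,-20,0],
    [20,0,-10],
    [20,0,-20],
    [20,0,-20],
    [20,0,-20],
    [20,0,-10],
    [0,0,0],
    [0,0,0],
    [0,0,0],
    [0,0,0],
  ],
  turn=[
    [0,0,0],
    [0,0,0],
    [0,0,0],
    [0,0,0],
    [0,0,0],
    [0,0,0],
    [0,0,0],
    [0,0,0],
    [0,0,0],
    [0,0,0],
  ],
  fingers=[-0.2,-0.2,-0.2,-0.2,-0.2,-0.2,-0.2,-0.2,-0.2,-0.2],
)

```text
time: 30.07
position: [0.5201, -0.2059, 0.1811]
tool_rot: [-1.486, 0.599, -0.598]
ft_force: [-0.4, 1.0, -1.0]
grip_width: 0.401
```

```bash
python3 - <<'E'
from h import *
goal([503.9,-80.4,71.4],.803)
im=ctrl.get_image("wrist");cv2.imwrite("pics/w11.png",im)
t=ctrl.get_image("top");cv2.imwrite("pics/t11.png",cv2.resize(t[180:265,160:460],None,fx=2.6,fy=2.6,interpolation=cv2.INTER_CUBIC))
cv2.imwrite("pics/t11z.png",cv2.resize(t[195:255,280:360],None,fx=10,fy=10,interpolation=cv2.INTER_CUBIC))
cv2.imwrite("pics/s11.png",cv2.resize(ctrl.get_image("scene")[100:260,180:400],None,fx=3.5,fy=3.5,interpolation=cv2.INTER_CUBIC))
E
```

```text
pos [ 520.1 -205.9  181.1] jawyaw 0.805 w 0.401 F [-0.4  1.  -1. ] t 30.07
 shift cur axes [-98.5 109.8  79.2]  turn [-0.001  0.002 -0.001]  shift in goal axes [-98.8 109.7  79. ]
```

View pics/t11z.png

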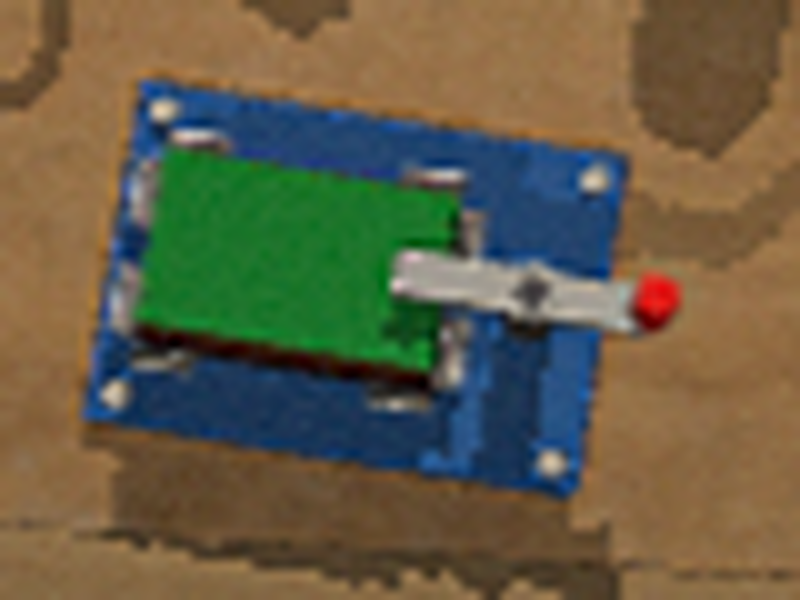

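View pics/s11.png

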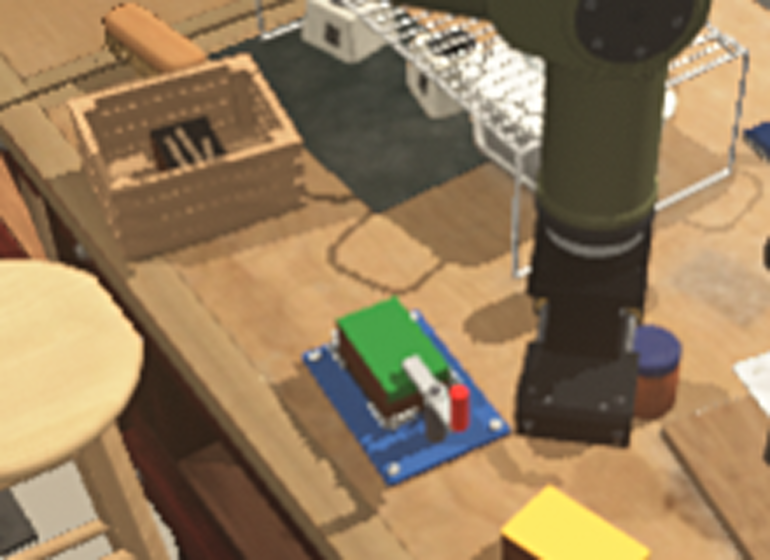

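View pics/t11.png

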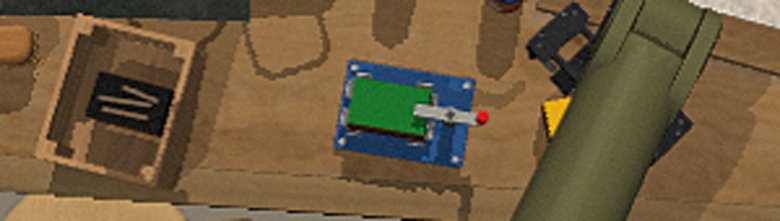

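Everything is as intended: the block is seated, the latch lies along the holder axis, the worn block is in the crate, and the gripper is clear.

```bash
python3 -c "
from h import *
print(onz('top',((657+.5)/10-.5+280,(299+.5)/10-.5+195),.102))
print(ctrl.close_job())"
```

```text
[ 0.50332725 -0.07950345  0.102     ]
the job is handed in; nothing more can be done
None
```

The job is done and handed in at about 30 s. I swung the latch off to about 1.5 rad, put the worn block in the crate, and seated the green block in the pocket. I then swung the latch back and moved the gripper clear.

**Last checks**
- **Worn block:** the pictures show it lying flat in the crate.
- **Green block:** measured by the wrist camera before the latch was closed, its centre was about 1.3 mm from the pocket centre. It was square to about 0.005 rad, and the lowering showed no contact force. The final top view shows it unmoved.
- **Latch:** it is locked, at about 0.04 rad from the tool position and about 0 from the top camera.
- **Bystanders:** I never touched the yellow block or the jars. I did not re-measure them at the end, because the arm partly hid the yellow block in the last pictures.

**Disagreements:** the cameras differed by 2–5 mm along y for the green block's starting position. They differed by about 1–2 mm for the pocket. I used the wrist camera for both.

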